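Open a pressure vessel and raise its liner

ROBOT

A 6-joint arm with a two-finger parallel gripper is mounted at the origin on the work surface. World frame = base frame: x ahead of the robot, y to its left, z up, the work surface at z = 0. Lengths are in m, angles in rad, forces in N, time in s.
With the tool pointing down it reaches from about 0.325 to 0.775 m from the base axis. Payload 5.5 kg.
Tool frame: the origin (TCP) lies between the finger pads, 19 mm behind the fingertips; this is the grasp point; z points along the fingers, y is the line along which they close (so a half turn about z gives the same grasp; the last joint's range is limited). The gripper opens to 85 mm and grips with 20 to 120 N. Pads are 22 mm wide; open, the fingers measure 114 mm over their backs; the gripper's body (76 mm by 85 mm) begins 54 mm behind the grasp point. The pads swing forward as they close: fully open they stand 13 mm farther back than shut.
Start: joints at [-1.224, 0.091, 1.231, -0, 1.82, -0.057], TCP at [0.236, -0.552, 0.25] pointing down, gripper open.
Joint ranges: [-2.87, 2.87], [-0.86, 2.18], [0.17, 2.46], [-1.51, 4.65], [0.06, 2.69], [-2.65, 2.65]. Speed limits (rad/s): [2.57, 2.57, 3.01, 3.14, 3.14, 3.14].

INTERFACE

Orientations are given as a 3x3 rotation matrix whose columns are the frame's x, y, z axes.
In Python, from station import manip gives the robot as it stands.
- The arm moves only by the tool send_rows, never from a script. Its argument "moves" is a list of rows, each a list of 3 entries, a list of its own where there are three numbers: the opening, from 0 (shut) to 1 (fully open), then the shift along the tool's x, y, z in normalised numbers (1 is 0.25 m), then the turn, a rotation vector about the tool's x, y, z in normalised numbers (1 is pi/2 rad). A call has exactly 5 rows; each row is the pose to reach, as a shift and turn from the pose commanded when the call began, along the tool's axes at that moment; what a row does not reach only later rows make up. A row lasts 1/10 s, in which the tool goes at most 50 mm and 8.59 degrees, less where a joint would pass 70% of its speed; a pose out of reach is approached as far as the arm can. No shift or turn number may pass 1 either way. A call with a gripper value outside its range is refused whole. The fingers move at their own pace and stop on an object; the grip force is fixed at half the most. Time passes only in rows, so rows that repeat a pose let the fingers close, or fill a call up. It gives the time, the measured TCP pose, the force, the opening and the grip force at its end, in the units of the state.
- manip.observe(): the state, without advancing time (a new reading comes with each control period).
- manip.get_image(name): name is "scene" or "top" or "wrist"; returns a dict with "color" (420x560x3 uint8, red, green, blue), "fx", "fy", "cx", "cy" (pixels), "world_to_cam" (4x4, takes a point from world to camera coordinates). Camera axes: x right, y down, z forward; pixel columns grow to the right and rows downward; lengths in m; the calibration is good to about 2 mm. A picture is of the moment at which its call begins. There is no depth.
- manip.hand_in(): hands the job in; it is judged then, once.
The state is a dict: "clock": time; "joint_pos": joint angles; "qd": joint speeds; "effort": joint torques, N m; "position": TCP position; "eef_rot": TCP orientation; "contact_force": force on the tool from outside, world axes, zero at the start; "wrist_torque": the same for the moment, N m; "finger_gap": finger opening in m; "gripper_force": force on a finger pad.
Only numpy, scipy, OpenCV 4.12 (cv2) and the standard library are available. Lean on these libraries where they do the work, as an engineer would, in place of code of your own. Each camera call takes 0.05 s, during which the arm holds its last target. There are 200 camera calls.

TASK

Open the slanted pressure vessel: press its safety cap firmly down along the vessel, keep it pressed while turning it anticlockwise until it is free, lift it off and set it down in the steel tray, right way up and not dropped. Then pull the black knob of the knockout rod all the way up so that the liner is pushed up out of the vessel, leave it standing there, and let go. Leave the beaker, the jar and the bottles where they are.

Things in the scene. Friction and masses are not known exactly. Their poses are not given: they have to be found in the camera images.
- stand: Fixed aluminium stand, base plate 170 x 120 x 12 mm on the bench, grey post at its back (+x), which carries the vessel. Origin on the bench below it, z up, its x level, pointing from the front to the post. May stand left or right, turned up to 0.3 rad.
- vessel: Steel pressure vessel fixed on the stand: an upright tube tilted 30 degrees from vertical, its top leaning to the stand's -x. Outer diameter 48 mm, bore 37 mm, 95 mm long. Origin at the centre of its bottom, its z runs up along the tube's axis, its y is the stand's y. Two steel lugs on its outside (at +x and -x) hold the cap.
- cap: White ribbed plastic safety cap, 76 mm diameter, skirt and disc 37 mm high, with a straight wing grip on top (overall 66 mm high), 250 g. Origin at the centre of its lower rim, z up through the wing, x along the wing. While locked its origin is at vessel z = 76.5 mm and its axes are parallel to the vessel's. It must rise 36 mm along the axis to clear the vessel.
- wing (a point): Point on the cap's axis in the wing grip (64 mm long along the cap's x, 20 mm wide, 29 mm high), 58 mm above the cap's lower rim, 8 mm below the wing's top: with the TCP here and tool z along the cap's -z, the fingertips are 2 mm over the disc. Axes as the cap's; the fingers close along its y.
- tray: Fixed open steel tray, 180 x 180 x 25 mm outside, 5 mm walls and floor, for the cap. Origin under its centre, on the bench.
- tray_in (a point): Centre of the tray's inner floor, 5 mm above the bench.
- ejector (a joint): Slide of the knockout rod along the vessel's axis (m): 0 down, 0.040 fully up at its stop. Needs about 7 N, stays where it is left. With the cap on, it is blocked.
- knob (a point): Centre of the round black knob of the knockout rod, 26 mm diameter, 32 mm long, its axis parallel to the vessel's, 78 mm to the vessel's +y side; at vessel z = 78 mm when down. It moves with the rod and gives sideways 1 mm per 3 N, up to 5 mm. A gap of 41 mm lies between it and the bare tube (26 mm to the cap's rim). Axes as the vessel's.
- liner: White open plastic cup, 34 mm diameter, 79 mm long, 90 g, standing loose inside the vessel on the knockout rod; origin at the centre of its bottom, at vessel z = 12 mm when down and 52 mm when fully raised. Hidden under the cap at first.
- amber: Loose amber glass bottle, 62 mm diameter, 140 mm tall, origin under its centre. Leave alone.
- beaker: Loose glass beaker, 68 mm diameter, 85 mm tall, origin under its centre. Leave alone.
- solvent: Loose clear bottle with a blue cap, 80 mm diameter, 170 mm tall, origin under its centre, at the right of the bench. Leave alone.
- jar: Loose jar with a white lid, 64 mm diameter, 90 mm tall, origin under its centre, at the left of the bench. Leave alone.
- disc (a point): Centre of the cap's flat disc top, 37 mm above its lower rim. Here the cap is pressed along its -z: a spring holds it up with 8 N when locked, 17 N at 11 mm down, which is the bottom. It turns only while pressed more than 8 mm, only anticlockwise seen from above the cap (positive about its z); between 55 and 125 degrees of turn (60 to 80 is good) it is free to be lifted.
Things that resemble listed ones, but are neither listed nor needed, are in the scene too. Leave any blue look-alike of the cap alone.

How it is judged:
By the outcome, as a careful person would: the job done as asked, in the order asked, and still so for the second after the job is handed in, with the robot touching nothing.
It also fails if it takes over 58 s, if anything falls off the work surface, if the arm or the gripper's body presses on something with over 40 N, if the wrist force passes 120 N, or if a joint passes its speed limit or range.

## Working session

There is one attempt and no reset: what is moved stays moved. The work goes in short steps, Python scripts to look and compute and a tool call to move; the robot and the scene stay as the last step left them, time stands still between calls to the robot, and variables do not carry over. Pictures are saved under pics/ and viewed, at most 10 in all, crops included, and the job is handed in when it is done.

Besides the shell and the picture viewer there is one more tool, called after "Emit:" as a command line: name --argument value ..., lists and objects as JSON in quotes. send_rows: Moves the arm, as the interface text tells. Its arguments: {"type":"object","properties":{"moves":{"type":"array"}},"required":["moves"]}

```bash
mkdir -p pics; ls
python3 - <<'E'
from station import manip
import cv2,numpy as np,pickle
d={}
for n in("scene","top","wrist"):
    r=manip.get_image(n); d[n]=r
    cv2.imwrite(f"pics/{n}0.png",r["color"][...,::-1])
    c=np.linalg.inv(r["world_to_cam"]); print(n,r["fx"],r["cx"],r["cy"],c[:3,3].round(3),c[:3,2].round(2))
pickle.dump(d,open("im0.pkl","wb"))
s=manip.observe();print(s)
E
```

```text
pics
scene 398.5726111437221 289.22792639973875 209.22278478176995 [1.387 0.477 0.966] [-0.66 -0.37 -0.65]
top 384.38562759591906 279.64273748002205 206.5945402981784 [ 0.36  -0.003  1.212] [ 0.18 -0.02 -0.98]
wrist 369.36441130140685 282.521595934063 214.74873158104725 [ 0.308 -0.52   0.373] [-0.29 -0.12 -0.95]
{'clock': 0.15, 'joint_pos': array([-1.22369846e+00,  9.16928127e-02,  1.23163019e+00, -7.75561000e-06,
        1.81980382e+00, -5.67124978e-02]), 'qd': array([-0.0003221 , -0.00107908, -0.00434473, -0.00078449, -0.00059499,
       -0.00051572]), 'effort': array([ 1.60917523e-03, -4.59369850e+01, -4.18527675e+01, -2.96107817e-05,
        9.51282098e-03, -4.21570371e-05]), 'position': array([ 0.23567897, -0.55156632,  0.24909465]), 'eef_rot': array([[ 9.19571256e-01,  3.92922925e-01, -5.28946661e-04],
       [ 3.92923273e-01, -9.19570132e-01,  1.44012015e-03],
       [ 7.94526736e-05, -1.53212855e-03, -9.99998823e-01]]), 'contact_force': array([ 0.22755708, -0.0397021 , -0.45550046]), 'wrist_torque': array([-0.00183434, -0.0037862 ,  0.06086626]), 'gripper_force': 0.0, 'finger_gap': 0.08555925492192834}
```

View pics/scene0.png

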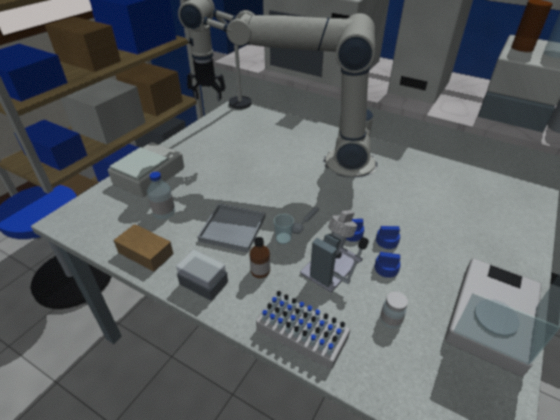

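View pics/top0.png

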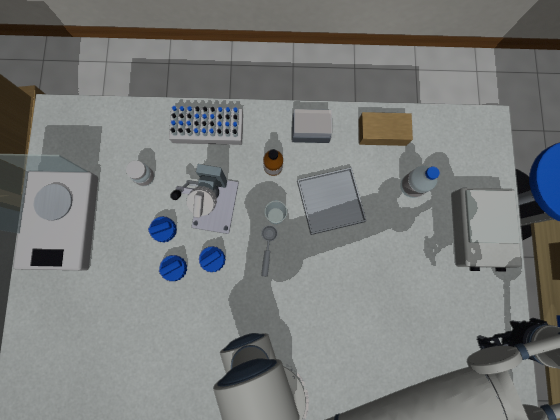

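The top view shows the stand plate at about (215,205), with the post at (210,173). The white cap with its wing is at about (201,203) and the black knob at (176,195). The tray is at (331,201), and the beaker (275,212), amber (273,161), jar (139,173) and solvent (420,180) are all clear of it.
Cap candidates: white with a wing on the stand (201,203), and three blue ones on the bench at (162,229), (173,268) and (212,259). The white one fits because it is ribbed white and sits on the stand's tilted vessel. I'll confirm that in a crop.

Run:
```python
import cv2,numpy as np
a=cv2.imread("pics/top0.png")[140:250,150:250];b=cv2.imread("pics/scene0.png")[195:295,295:395]
a=cv2.resize(a[:100],(400,400),interpolation=2);b=cv2.resize(b,(400,400),interpolation=2)
cv2.imwrite("pics/crop1.png",np.hstack([a,b]))
```

```text
(no output)
```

View pics/crop1.png

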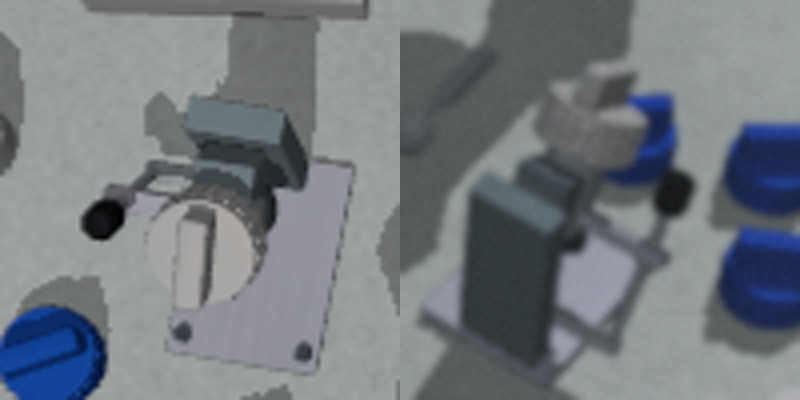

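The white cap is confirmed: winged and ribbed, on the tilted vessel, with the rod's black knob beside it at scene (464,192) in the crop. Next is a rough pose by ray casting.

```bash
cat > h.py <<'E'
import numpy as np,cv2,pickle
from scipy.spatial.transform import Rotation as R
def ray(r,u,v):
    c=np.linalg.inv(r["world_to_cam"]); d=c[:3,:3]@[(u-r["cx"])/r["fx"],(v-r["cy"])/r["fy"],1]
    return c[:3,3],d/np.linalg.norm(d)
def plane(r,u,v,z):
    o,d=ray(r,u,v); return o+d*(z-o[2])/d[2]
def tri(*rs):
    A=0;b=0
    for o,d in rs:
        P=np.eye(3)-np.outer(d,d);A=A+P;b=b+P@o
    p=np.linalg.solve(A,b); return p,[round(1e3*np.linalg.norm((np.eye(3)-np.outer(d,d))@(p-o)),1) for o,d in rs]
def proj(r,p):
    q=r["world_to_cam"][:3,:3]@p+r["world_to_cam"][:3,3]; return np.array([r["fx"]*q[0]/q[2]+r["cx"],r["fy"]*q[1]/q[2]+r["cy"]])
def stand(o,yaw): # stand origin, vessel rot
    return R.from_euler('z',yaw).as_matrix()@R.from_euler('y',-np.pi/6).as_matrix()
E
python3 - <<'E'
from h import *
d=pickle.load(open("im0.pkl","rb"));t=d["top"];s=d["scene"]
T=lambda u,v:(t,150+u/4,140+v/4)
S=lambda u,v:(s,295+(u-400)/4,195+v/4)
C=[plane(*T(*p),.012) for p in((355,162),(315,375),(167,350))]
print(np.round(C,4)); x=C[0]-C[1]; y=C[2]-C[1];print(np.linalg.norm(x),np.linalg.norm(y),np.arctan2(x[1],x[0]),np.arctan2(-y[0],y[1]))
print("knob",tri(ray(*T(102,219)),ray(*S(675,193))))
print("bolt-cap disc", tri(ray(*T(205,250)),ray(*S(590,115))))
# tray corners by rim pixels
for p in((298,181),(353,167),(365,219),(309,234)): print(plane(t,*p,.025).round(4))
E
```

```text
[[0.6621 0.1099 0.012 ]
 [0.4902 0.1351 0.012 ]
 [0.5078 0.2514 0.012 ]]
0.17374680430669734 0.11759090290096613 -0.1456506054105647 -0.14972113736395581
knob (array([0.58161546, 0.27463733, 0.15087172]), [np.float64(2.1), np.float64(2.1)])
bolt-cap disc (array([0.55754809, 0.19657843, 0.17048253]), [np.float64(0.9), np.float64(0.9)])
[ 0.6611 -0.0795  0.025 ]
[ 0.7111 -0.2561  0.025 ]
[ 0.5429 -0.2907  0.025 ]
[ 0.4925 -0.115   0.025 ]
```

```bash
cat >> h.py <<'E'
from scipy.spatial.transform import Slerp
def down(yaw): # tool down with tool y at world angle yaw
    y=np.array([np.cos(yaw),np.sin(yaw),0]);z=np.array([0,0,-1.]);return np.c_[np.cross(y,z),y,z]
def plan(s,wps,dl=.22,da=.62):
    p,M=np.array(s["position"]),np.array(s["eef_rot"])
    for q,N in wps:
        q=np.array(q);rv=R.from_matrix(M.T@N).as_rotvec()
        n=int(max(1,np.ceil(np.linalg.norm(q-p)/dl),np.ceil(np.linalg.norm(rv)/da)))
        for k in range(n):
            r1=rv/n; sh=M.T@(q-p)/(n-k)
            print("SHIFT",sh.round(4).tolist(),"TURN",r1.round(4).tolist())
            p=p+M@sh; M=M@R.from_rotvec(r1).as_matrix()
        print("--")
V0=stand(0,-.147)
E
python3 - <<'E'
from h import *
from station import manip
s=manip.observe()
a=V0[:,2];w=np.array([.5526,.2,.1816])+.021*a
T=V0@np.diag([1,-1,-1.])
print(w,a)
plan(s,[((.33,-.35,.34),s["eef_rot"]),(w+.14*a,T)])
E
```

```text
[0.54221324 0.20153795 0.19978653] [-0.49460747  0.07323558  0.8660254 ]
SHIFT [0.083, -0.0742, -0.0453] TURN [0.0, 0.0, 0.0]
SHIFT [0.083, -0.0742, -0.0453] TURN [0.0, 0.0, 0.0]
--
SHIFT [0.1174, -0.1535, 0.0066] TURN [-0.0485, 0.1702, 0.1792]
SHIFT [0.0861, -0.1724, 0.016] TURN [-0.0485, 0.1702, 0.1792]
SHIFT [0.0509, -0.1855, 0.019] TURN [-0.0485, 0.1702, 0.1792]
--
```

Careful with the scale: shifts go in shares of 0.25 m and turns go in shares of pi/2 rad. That gives: 0.166 m is 0.664, 0.083 m is 0.332.

Emit:
send_rows --moves '[[1,[0.332,-0.296,-0.18],[0,0,0]],[1,[0.332,-0.296,-0.18],[0,0,0]],[1,[0.664,-0.592,-0.36],[0,0,0]],[1,[0.664,-0.592,-0.36],[0,0,0]],[1,[0.664,-0.592,-0.36],[0,0,0]]]'

```text
clock: 0.65
position: [0.3309, -0.3483, 0.3412]
eef_rot: [[0.919, 0.394, 0.001], [0.394, -0.919, -0.001], [0.001, 0.001, -1.0]]
contact_force: [0.3, -0.3, -0.4]
finger_gap: 0.0855
gripper_force: 0.0
```

Scaled: -0.154 m is -0.616, 0.117 m is 0.468, 0.179 rad is 0.114.

Emit:
send_rows --moves '[[1,[0.468,-0.616,0.028],[-0.0306,0.1082,0.114]],[1,[0.468,-0.616,0.028],[-0.0306,0.1082,0.114]],[1,[0.468,-0.616,0.028],[-0.0306,0.1082,0.114]],[1,[0.468,-0.616,0.028],[-0.0306,0.1082,0.114]],[1,[0.468,-0.616,0.028],[-0.0306,0.1082,0.114]]]'

```text
clock: 1.15
position: [0.378, -0.1584, 0.3336]
eef_rot: [[0.958, 0.227, 0.177], [0.229, -0.973, 0.009], [0.175, 0.032, -0.984]]
contact_force: [0.9, 0.1, 0.2]
finger_gap: 0.0852
gripper_force: 0.0
```

Scaled: -0.172 m is -0.688, 0.086 m is 0.344, 0.179 rad is 0.114.

Emit:
send_rows --moves '[[1,[0.344,-0.688,0.064],[-0.0306,0.1082,0.114]],[1,[0.344,-0.688,0.064],[-0.0306,0.1082,0.114]],[1,[0.344,-0.688,0.064],[-0.0306,0.1082,0.114]],[1,[0.344,-0.688,0.064],[-0.0306,0.1082,0.114]],[1,[0.344,-0.688,0.064],[-0.0306,0.1082,0.114]]]'

```text
clock: 1.65
position: [0.425, 0.0294, 0.3257]
eef_rot: [[0.938, 0.047, 0.343], [0.055, -0.998, -0.013], [0.342, 0.031, -0.939]]
contact_force: [-0.8, -1.1, 0.2]
finger_gap: 0.0852
gripper_force: 0.0
```

Run:
```python
from h import *
from station import manip
s=manip.observe(); r=manip.get_image("wrist"); pickle.dump((s,r),open("w1.pkl","wb")); cv2.imwrite("pics/w1.png",r["color"][...,::-1])
a=V0[:,2];w=np.array([.5526,.2,.1816])+.021*a
T=V0@np.diag([1,-1,-1.])
print(s["clock"],s["position"],s["joint_pos"].round(2)); print(proj(r,w),proj(r,w-.021*a))
plan(s,[(w+.14*a,T)])
```

```text
1.65 [0.42499183 0.02936512 0.32565771] [-0.   -0.65  1.74 -0.01  1.7   1.51]
[48.5983105  98.34504173] [65.67880393 93.39875625]
SHIFT [0.0534, -0.18, 0.0184] TURN [-0.0539, 0.1712, 0.1889]
--
```

Scaled: -0.18 m is -0.72, 0.053 m is 0.212, 0.189 rad is 0.1203.

Emit:
send_rows --moves '[[1,[0.212,-0.72,0.072],[-0.0344,0.1089,0.1203]],[1,[0.212,-0.72,0.072],[-0.0344,0.1089,0.1203]],[1,[0.212,-0.72,0.072],[-0.0344,0.1089,0.1203]],[1,[0.212,-0.72,0.072],[-0.0344,0.1089,0.1203]],[1,[0.212,-0.72,0.072],[-0.0344,0.1089,0.1203]]]'

```text
clock: 2.2
position: [0.4751, 0.2079, 0.3195]
eef_rot: [[0.857, -0.155, 0.491], [-0.133, -0.988, -0.08], [0.498, 0.004, -0.867]]
contact_force: [0.2, -1.1, -1.1]
finger_gap: 0.0856
gripper_force: 0.0
```

Run:
```python
from h import *
from station import manip
s=manip.observe(); r=manip.get_image("wrist"); pickle.dump((s,r),open("w2.pkl","wb")); cv2.imwrite("pics/w2.png",r["color"][...,::-1])
a=V0[:,2];w=np.array([.5526,.2,.1816])+.021*a
print(s["clock"],s["position"],s["joint_pos"].round(2)); print(proj(r,w),proj(r,w-.021*a))
A=cv2.imread("pics/w1.png")
cv2.imwrite("pics/w12.png",np.hstack([cv2.resize(A[20:200,0:180],(240,240))[:, :],np.zeros((240,0,3),np.uint8)]))
c=np.zeros((420,800,3),np.uint8);c[:,:560]=cv2.imread("pics/w2.png");c[:240,560:]=cv2.resize(A[20:200,0:180],(240,240));cv2.imwrite("pics/w12.png",c)
```

```text
2.2 [0.47511532 0.20794856 0.31950055] [ 0.55 -0.46  1.67 -0.33  1.52  2.22]
[277.27375688 208.35011878] [277.4661507  200.53114735]
```

View pics/w12.png

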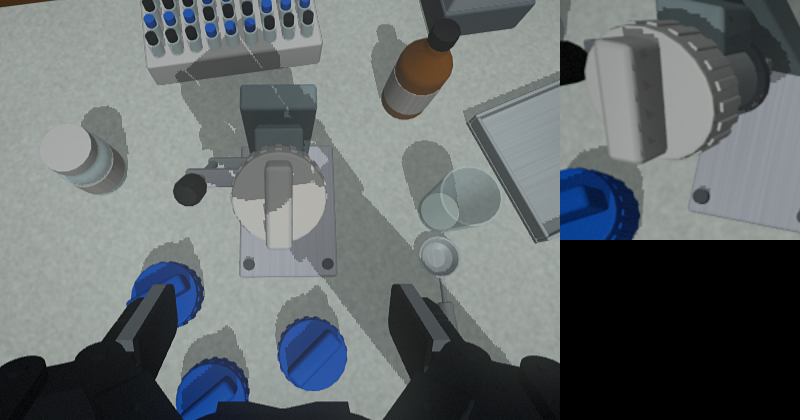

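Run:
```python
from h import *
A=cv2.imread("pics/w1.png")[35:155,0:120];B=cv2.imread("pics/w2.png")[135:265,165:345]
c=np.zeros((480,800,3),np.uint8)
A=cv2.resize(A,(360,360),interpolation=2);B=cv2.resize(B,None,fx=2.4,fy=2.4,interpolation=2)
c[:360,:360]=A;c[:B.shape[0],365:365+B.shape[1]]=B[:, :435];cv2.imwrite("pics/z.png",c)
```

```text
(no output)
```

View pics/z.png

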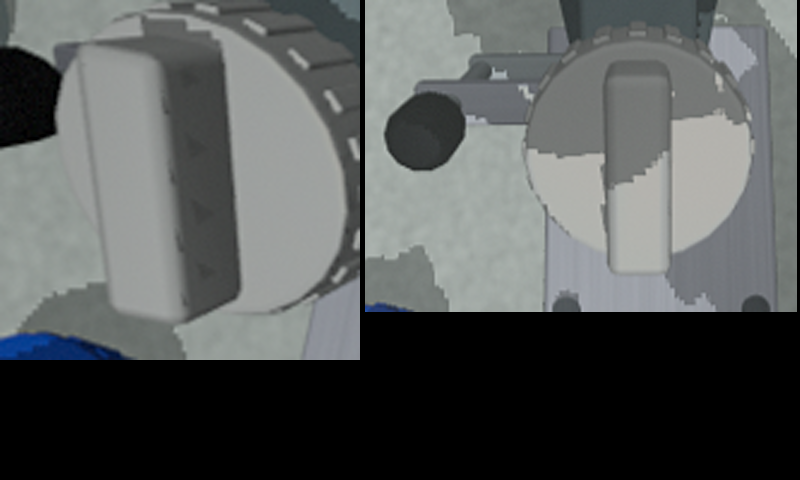

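Run:
```python
from h import *
s1,r1=pickle.load(open("w1.pkl","rb"));s2,r2=pickle.load(open("w2.pkl","rb"));d=pickle.load(open("im0.pkl","rb"))
P1=lambda u,v:ray(r1,u/3,35+v/3)
P2=lambda u,v:ray(r2,165+(u-365)/2.4,135+v/2.4)
c=[((80,45),(607,78)),((158,48),(671,78)),((185,318),(671,272)),((112,305),(607,272))]
pts=[]
for a,b in c:
    p,e=tri(P1(*a),P2(*b));pts.append(p);print(p.round(4),e)
pts=np.array(pts);print("mean",pts.mean(0).round(4)); x=(pts[:2].mean(0)-pts[2:].mean(0));y=pts[[0,3]].mean(0)-pts[[1,2]].mean(0)
print("len",np.linalg.norm(x),np.linalg.norm(y),"xdir",x/np.linalg.norm(x),"V0x",V0[:,0],"yaw",np.arctan2(x[1],x[0]))
p,e=tri(P1(134,180),P2(639,175));print("centre",p.round(4),e)
a=V0[:,2];print("wing pt",(p-.008*a).round(4),"vessel origin",(p-.1425*a).round(4))
# plate corners in w2 image for yaw
o=p-.1425*a
for k in(78,):print("knob pred px",(np.array(proj(r2,o+.078*a+.078*V0[:,1]))-[165,135])*2.4+[365,0], (o+.078*a+.078*V0[:,1]).round(4))
print("disc px",(np.array(proj(r2,o+.1135*a))-[165,135])*2.4+[365,0])
```

```text
[0.5677 0.2055 0.2205] [np.float64(0.1), np.float64(0.1)]
[0.5656 0.187  0.2226] [np.float64(1.3), np.float64(1.3)]
[0.5126 0.1947 0.192 ] [np.float64(0.6), np.float64(0.6)]
[0.5158 0.2144 0.1891] [np.float64(0.4), np.float64(0.4)]
mean [0.5404 0.2004 0.206 ]
len 0.06147159338464673 0.019491592849945356 xdir [ 0.85313268 -0.13530932  0.50384127] V0x [ 0.85668527 -0.12684774  0.5       ] yaw -0.1572927471756522
centre [0.5415 0.2002 0.2067] [np.float64(0.7), np.float64(0.7)]
wing pt [0.5455 0.1996 0.1998] vessel origin [0.612  0.1898 0.0833]
knob pred px [428.59920638 123.11660597] [0.5848 0.2726 0.1508]
disc px [639.20283577 147.06162968]
```

```bash
cat >> h.py <<'E'
V=stand(0,-.152); a=V[:,2]; W=np.array([.5452,.1996,.1996]); T=V@np.diag([1,-1,-1.])
O=W-.1345*a; K=O+.078*a+.078*V[:,1]
E
python3 - <<'E'
from h import *
from station import manip
s=manip.observe();print(O,K)
plan(s,[(W+.03*a,T),(W+.001*a,T)])
E
```

```text
[0.61167462 0.18941732 0.08311958] [0.58493468 0.27242319 0.15066956]
SHIFT [0.0011, -0.0037, 0.1092] TURN [0.0055, 0.0023, -0.0016]
--
SHIFT [0.0, -0.0, 0.029] TURN [0.0, -0.0, 0.0]
--
```

Scaled: 0.109 m is 0.436, 0.001 m is 0.004, 0.005 rad is 0.0032.

Emit:
send_rows --moves '[[1,[0.004,-0.016,0.16],[0.0032,0.0013,-0.0013]],[1,[0.004,-0.016,0.32],[0.0032,0.0013,-0.0013]],[1,[0.004,-0.016,0.436],[0.0032,0.0013,-0.0013]],[1,[0.004,-0.016,0.436],[0.0032,0.0013,-0.0013]],[1,[0.004,-0.016,0.436],[0.0032,0.0013,-0.0013]]]'

```text
clock: 2.75
position: [0.5301, 0.1985, 0.2287]
eef_rot: [[0.854, -0.156, 0.497], [-0.136, -0.988, -0.078], [0.503, -0.001, -0.864]]
contact_force: [-0.4, 0.3, 1.4]
finger_gap: 0.0854
gripper_force: 0.0
```

Run:
```python
from h import *
from station import manip
s=manip.observe();plan(s,[(W+.001*a,T)])
```

```text
SHIFT [-0.0019, -0.0034, 0.0315] TURN [0.0014, -0.0031, -0.005]
--
```

Scaled: 0.031 m is 0.124, 0.016 m is 0.064.

Emit:
send_rows --moves '[[1,[-0.008,-0.012,0.064],[0,0,0]],[1,[-0.008,-0.012,0.124],[0,0,0]],[1,[-0.008,-0.012,0.124],[0,0,0]],[1,[-0.008,-0.012,0.124],[0,0,0]],[1,[-0.008,-0.012,0.124],[0,0,0]]]'

```text
clock: 3.25
position: [0.544, 0.202, 0.2017]
eef_rot: [[0.853, -0.153, 0.498], [-0.133, -0.988, -0.074], [0.504, -0.003, -0.864]]
contact_force: [-0.2, 0.7, -0.1]
finger_gap: 0.0856
gripper_force: 0.0
```

Run:
```python
from h import *
from station import manip
s=manip.observe();plan(s,[(W+.001*a,T)])
```

```text
SHIFT [0.0003, 0.0022, 0.0016] TURN [-0.0019, -0.0046, -0.0026]
--
```

Close on the wing, correcting the last 2 mm.

Scaled: 0.002 m is 0.008, 0.001 m is 0.004.

Emit:
send_rows --moves '[[0,[0,0.008,0.004],[0,0,0]],[0,[0,0.008,0.004],[0,0,0]],[0,[0,0.008,0.004],[0,0,0]],[0,[0,0.008,0.004],[0,0,0]],[0,[0,0.008,0.004],[0,0,0]]]'

```text
clock: 3.75
position: [0.5439, 0.1999, 0.1998]
eef_rot: [[0.854, -0.153, 0.497], [-0.133, -0.988, -0.075], [0.503, -0.002, -0.864]]
contact_force: [-1.6, -1.1, -1.0]
finger_gap: 0.0192
gripper_force: 60.3
```

Emit:
send_rows --moves '[[0,[0,0,0],[0,0,0]],[0,[0,0,0],[0,0,0]],[0,[0,0,0],[0,0,0]],[0,[0,0,0],[0,0,0]],[0,[0,0,0],[0,0,0]]]'

```text
clock: 4.25
position: [0.544, 0.1999, 0.1997]
eef_rot: [[0.854, -0.153, 0.497], [-0.133, -0.988, -0.075], [0.503, -0.002, -0.864]]
contact_force: [-4.7, 0.3, 3.3]
finger_gap: 0.0192
gripper_force: 61.1
```

Scaled: 0.011 m is 0.044, 0.009 m is 0.036.

Emit:
send_rows --moves '[[0,[0,0,0.012],[0,0,0]],[0,[0,0,0.024],[0,0,0]],[0,[0,0,0.036],[0,0,0]],[0,[0,0,0.044],[0,0,0]],[0,[0,0,0.044],[0,0,0]]]'

```text
clock: 4.75
position: [0.5491, 0.1992, 0.1909]
eef_rot: [[0.854, -0.153, 0.497], [-0.133, -0.988, -0.075], [0.503, -0.003, -0.865]]
contact_force: [-12.3, -1.8, 9.5]
finger_gap: 0.0192
gripper_force: 62.6
```

Scaled: 0.003 m is 0.012, 0.002 m is 0.008.

Emit:
send_rows --moves '[[0,[0,0,0.004],[0,0,0]],[0,[0,0,0.008],[0,0,0]],[0,[0,0,0.012],[0,0,0]],[0,[0,0,0.012],[0,0,0]],[0,[0,0,0.012],[0,0,0]]]'

```text
clock: 5.25
position: [0.5498, 0.1992, 0.1903]
eef_rot: [[0.854, -0.153, 0.497], [-0.134, -0.988, -0.074], [0.502, -0.003, -0.865]]
contact_force: [-24.7, -3.0, 17.8]
finger_gap: 0.019
gripper_force: 65.2
```

Scaled: -0.001 m is -0.004, -0.45 rad is -0.2865.

Emit:
send_rows --moves '[[0,[-0.004,0,0],[0,0,-0.0382]],[0,[-0.004,0,0],[0,0,-0.1019]],[0,[-0.004,0,0],[0,0,-0.1655]],[0,[-0.004,0,0],[0,0,-0.2292]],[0,[-0.004,0,0],[0,0,-0.2865]]]'

```text
clock: 5.75
position: [0.5505, 0.2003, 0.1907]
eef_rot: [[0.832, 0.237, 0.501], [0.313, -0.947, -0.071], [0.458, 0.216, -0.863]]
contact_force: [-12.1, 2.9, 14.6]
finger_gap: 0.019
gripper_force: 63.8
```

Run:
```python
from h import *
from station import manip
s=manip.observe();M=V.T@s["eef_rot"];print(R.from_matrix(M@np.diag([1,-1,-1.])).as_rotvec(degrees=True).round(1),V.T@(s["position"]-W),V.T@s["contact_force"],s["wrist_torque"],s["joint_pos"].round(2))
```

```text
[ 0.2 -0.5 25.8] [ 1.24367721e-05  1.54322979e-03 -1.02761767e-02] [-3.41335295  1.0701975  18.80596718] [ 0.30139822  1.03894578 -0.21281611] [ 0.44 -0.32  1.8  -0.3   1.23  1.75]
```

Scaled: 0.001 m is 0.004, -0.4 rad is -0.2546.

Emit:
send_rows --moves '[[0,[0,0,0.004],[0,0,-0.0637]],[0,[0,0,0.004],[0,0,-0.1273]],[0,[0,0,0.004],[0,0,-0.191]],[0,[0,0,0.004],[0,0,-0.2546]],[0,[0,0,0.004],[0,0,-0.2546]]]'

```text
clock: 6.25
position: [0.5504, 0.2004, 0.1905]
eef_rot: [[0.675, 0.542, 0.5], [0.656, -0.751, -0.071], [0.337, 0.376, -0.863]]
contact_force: [-20.5, 1.9, 18.6]
finger_gap: 0.0194
gripper_force: 65.2
```

Scaled: -0.36 rad is -0.2292.

Emit:
send_rows --moves '[[0,[0,0,0],[0,0,-0.0637]],[0,[0,0,0],[0,0,-0.1273]],[0,[0,0,0],[0,0,-0.191]],[0,[0,0,0],[0,0,-0.2292]],[0,[0,0,0],[0,0,-0.2292]]]'

```text
clock: 6.75
position: [0.5508, 0.2004, 0.1908]
eef_rot: [[0.441, 0.744, 0.501], [0.878, -0.473, -0.071], [0.184, 0.472, -0.862]]
contact_force: [-16.9, 1.4, 18.1]
finger_gap: 0.0192
gripper_force: 64.2
```

```bash
cat > st.py <<'E'
from h import *
from station import manip
s=manip.observe();M=V.T@s["eef_rot"];print(R.from_matrix(M@np.diag([1,-1,-1.])).as_rotvec(degrees=True).round(1),(V.T@(s["position"]-W)).round(4),(V.T@s["contact_force"]).round(1),s["wrist_torque"].round(2),s["joint_pos"].round(2))
E
python3 st.py
```

```text
[ 0.  -0.6 69.2] [ 0.0003  0.0016 -0.0103] [-5.6 -1.2 24.1] [0.07 1.64 0.04] [ 0.44 -0.32  1.8  -0.3   1.23  1.  ]
```

Scaled: -0.024 m is -0.096, -0.022 m is -0.088.

Emit:
send_rows --moves '[[0,[0,0,-0.02],[0,0,0]],[0,[0,0,-0.04],[0,0,0]],[0,[0,0,-0.064],[0,0,0]],[0,[0,0,-0.088],[0,0,0]],[0,[0,0,-0.096],[0,0,0]]]'

```text
clock: 7.25
position: [0.5383, 0.2007, 0.206]
eef_rot: [[0.445, 0.746, 0.496], [0.878, -0.473, -0.075], [0.178, 0.469, -0.865]]
contact_force: [0.1, -0.5, -2.6]
finger_gap: 0.0192
gripper_force: 60.0
```

```bash
python3 st.py
```

```text
[-0.  -0.1 69.2] [-0.0028  0.      0.009 ] [-1.1 -0.5 -2.3] [0.07 0.46 0.  ] [ 0.46 -0.35  1.79 -0.31  1.27  1.  ]
```

Scaled: -0.075 m is -0.3, -0.055 m is -0.22.

Emit:
send_rows --moves '[[0,[0,0,-0.04],[0,0,0]],[0,[0,0,-0.08],[0,0,0]],[0,[0,0,-0.14],[0,0,0]],[0,[0,0,-0.22],[0,0,0]],[0,[0,0,-0.3],[0,0,0]]]'

```text
clock: 7.75
position: [0.5005, 0.2062, 0.2728]
eef_rot: [[0.445, 0.745, 0.497], [0.878, -0.474, -0.075], [0.179, 0.47, -0.865]]
contact_force: [0.7, 0.3, -3.5]
finger_gap: 0.0188
gripper_force: 59.7
```

```bash
python3 st.py
python3 - <<'E'
from h import *
from station import manip
s=manip.observe();r=manip.get_image("scene");c=r["color"][180:300,220:400,::-1];cv2.imwrite("pics/lift.png",cv2.resize(c,(720,480),interpolation=2))
d=pickle.load(open("im0.pkl","rb"))["top"]
t=manip.get_image("top")
E
```

```text
[-0.1 -0.2 69.2] [-0.0025 -0.0002  0.086 ] [-1.2  0.4 -3.3] [0.09 0.42 0.04] [ 0.51 -0.43  1.73 -0.32  1.42  1.01]
```

View pics/lift.png

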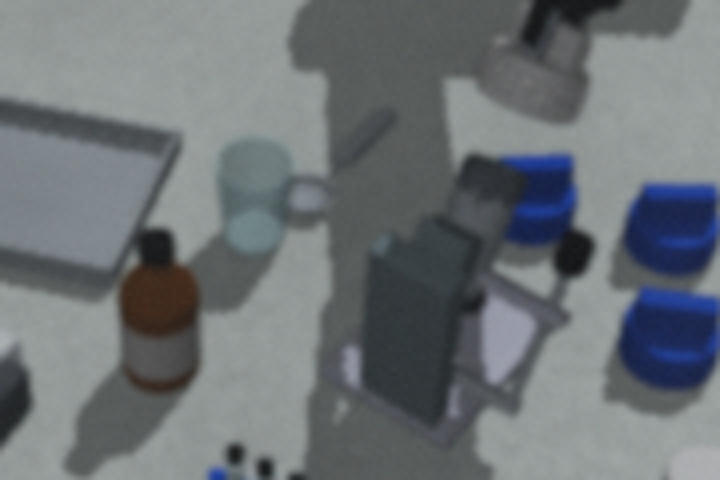

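Run:
```python
from h import *
from station import manip
s=manip.observe()
d=pickle.load(open("im0.pkl","rb"));t=d["top"];sc=d["scene"]
for p,q in(((298,181),(247,249)),((353,167),(198,236)),((365,219),(213,207)),((309,234),(265,213))): print(tri(ray(t,*p),ray(sc,*q)))
z=s["eef_rot"][:,2]; rv=np.cross(z,[0,0,-1]);rv*=np.arcsin(np.linalg.norm(rv))/np.linalg.norm(rv)
N=R.from_rotvec(rv).as_matrix()@s["eef_rot"];print(N.round(3))
C=np.array([.602,-.185,.30])
plan(s,[((.5,.15,.31),s["eef_rot"]),(C,N)])
```

```text
(array([ 0.66422893, -0.07946302,  0.01059486]), [np.float64(1.1), np.float64(1.1)])
(array([ 0.708734  , -0.25149541,  0.02250178]), [np.float64(5.7), np.float64(5.7)])
(array([ 0.54887297, -0.30080313,  0.0074686 ]), [np.float64(6.4), np.float64(6.4)])
(array([ 0.49323362, -0.11597334,  0.02183157]), [np.float64(0.8), np.float64(0.8)])
[[ 0.492  0.87  -0.   ]
 [ 0.87  -0.492  0.   ]
 [-0.    -0.    -1.   ]]
SHIFT [-0.0443, 0.0419, -0.0255] TURN [0.0, 0.0, 0.0]
--
SHIFT [-0.1253, 0.115, 0.042] TURN [0.2478, -0.0969, -0.0]
SHIFT [-0.1221, 0.1232, 0.0243] TURN [0.2478, -0.0969, -0.0]
--
```

Scaled: -0.044 m is -0.176, 0.042 m is 0.168.

Emit:
send_rows --moves '[[0,[-0.04,0.04,-0.024],[0,0,0]],[0,[-0.08,0.08,-0.052],[0,0,0]],[0,[-0.128,0.12,-0.076],[0,0,0]],[0,[-0.176,0.168,-0.104],[0,0,0]],[0,[-0.176,0.168,-0.104],[0,0,0]]]'

```text
clock: 8.35
position: [0.5006, 0.1482, 0.3074]
eef_rot: [[0.446, 0.743, 0.499], [0.877, -0.475, -0.076], [0.181, 0.471, -0.863]]
contact_force: [0.4, 0.2, -2.1]
finger_gap: 0.0189
gripper_force: 59.9
```

Scaled: -0.125 m is -0.5, 0.115 m is 0.46, 0.248 rad is 0.1579.

Emit:
send_rows --moves '[[0,[-0.08,0.072,0.028],[0.0255,-0.0102,0]],[0,[-0.176,0.164,0.06],[0.056,-0.0216,0]],[0,[-0.28,0.256,0.092],[0.0879,-0.0344,0]],[0,[-0.388,0.356,0.132],[0.1229,-0.0477,0]],[0,[-0.5,0.46,0.168],[0.1579,-0.0618,0]]]'

```text
clock: 8.85
position: [0.5516, -0.0185, 0.3002]
eef_rot: [[0.481, 0.84, 0.252], [0.872, -0.488, -0.039], [0.09, 0.238, -0.967]]
contact_force: [0.1, 0.9, -2.0]
finger_gap: 0.019
gripper_force: 60.0
```

Scaled: 0.123 m is 0.492, -0.09 m is -0.36, 0.248 rad is 0.1579.

Emit:
send_rows --moves '[[0,[-0.12,0.12,0.024],[0.0388,-0.0153,0]],[0,[-0.24,0.24,0.048],[0.0777,-0.0306,0]],[0,[-0.36,0.36,0.072],[0.1165,-0.0458,0]],[0,[-0.448,0.452,0.088],[0.1445,-0.0567,0]],[0,[-0.488,0.492,0.096],[0.1579,-0.0618,0]]]'

```text
clock: 9.35
position: [0.6028, -0.1879, 0.2933]
eef_rot: [[0.496, 0.868, -0.011], [0.868, -0.496, -0.003], [-0.008, -0.009, -1.0]]
contact_force: [-0.0, 0.4, -1.9]
finger_gap: 0.0189
gripper_force: 59.9
```

Run:
```python
from h import *
from station import manip
s=manip.observe();r=manip.get_image("wrist");cv2.imwrite("pics/tray.png",r["color"][...,::-1]);pickle.dump((s,r),open("w3.pkl","wb"))
y=s["eef_rot"][:,1]
print(s["position"],s["joint_pos"].round(2))
plan(s,[((.602,-.185,.12),down(np.arctan2(y[1],y[0])))])
for k in(.005,.025):print([proj(r,np.array([.602+i*.085,-.185+j*.085,k])).round() for i,j in((0,0),(1,1))])
```

```text
[ 0.6028261  -0.18790492  0.29333168] [-0.35  0.2   1.03 -0.01  1.92  0.16]
SHIFT [0.0035, -0.0007, 0.1733] TURN [-0.0086, 0.008, 0.0]
--
[array([284., 165.]), array([315.,  53.])]
[array([283., 168.]), array([316.,  51.])]
```

View pics/tray.png

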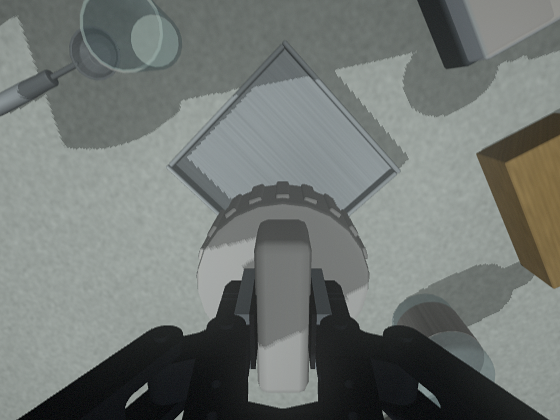

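Scaled: 0.173 m is 0.692, 0.001 m is 0.004, -0.009 rad is -0.0057.

Emit:
send_rows --moves '[[0,[0.004,0,0.12],[-0.0057,0.0051,0]],[0,[0.008,0,0.28],[-0.0057,0.0051,0]],[0,[0.012,0,0.44],[-0.0057,0.0051,0]],[0,[0.014,0,0.6],[-0.0057,0.0051,0]],[0,[0.014,0,0.692],[-0.0057,0.0051,0]]]'

```text
clock: 9.9
position: [0.6009, -0.1807, 0.1182]
eef_rot: [[0.493, 0.87, -0.0], [0.87, -0.493, 0.001], [0.001, -0.001, -1.0]]
contact_force: [-0.9, 0.1, -2.7]
finger_gap: 0.0191
gripper_force: 60.0
```

Emit:
send_rows --moves '[[0,[0,0,0.06],[0,0,0]],[0,[0,0,0.12],[0,0,0]],[0,[0,0,0.168],[0,0,0]],[0,[0,0,0.192],[0,0,0]],[0,[0,0,0.192],[0,0,0]]]'

```text
clock: 10.4
position: [0.6027, -0.1823, 0.0751]
eef_rot: [[0.493, 0.87, 0.005], [0.87, -0.493, -0.0], [0.002, 0.004, -1.0]]
contact_force: [-0.2, -0.6, -2.4]
finger_gap: 0.0188
gripper_force: 60.0
```

Run:
```python
from h import *
from station import manip
s=manip.observe();print(s["position"],s["contact_force"]);y=s["eef_rot"][:,1]
plan(s,[((.602,-.185,.064),down(np.arctan2(y[1],y[0])))])
```

```text
[ 0.60270111 -0.18231523  0.07511793] [-0.21607577 -0.60467232 -2.4403135 ]
SHIFT [-0.0027, 0.0007, 0.0111] TURN [0.0045, -0.0021, 0.0]
--
```

Scaled: 0.01 m is 0.04, 0.008 m is 0.032, 0.004 rad is 0.0025.

Emit:
send_rows --moves '[[0,[0,0,0.012],[0.0025,-0.0013,0]],[0,[0,0,0.024],[0.0025,-0.0013,0]],[0,[0,0,0.032],[0.0025,-0.0013,0]],[0,[0,0,0.04],[0.0025,-0.0013,0]],[0,[0,0,0.04],[0.0025,-0.0013,0]]]'

```text
clock: 10.9
position: [0.6027, -0.1824, 0.0653]
eef_rot: [[0.493, 0.87, 0.001], [0.87, -0.493, -0.0], [0.0, 0.001, -1.0]]
contact_force: [-0.4, 0.5, -2.7]
finger_gap: 0.0193
gripper_force: 60.0
```

Scaled: 0.002 m is 0.008, 0.001 m is 0.004.

Emit:
send_rows --moves '[[0,[0,0,0.004],[0,0,0]],[0,[0,0,0.004],[0,0,0]],[0,[0,0,0.008],[0,0,0]],[0,[0,0,0.008],[0,0,0]],[0,[0,0,0.008],[0,0,0]]]'

```text
clock: 11.4
position: [0.6028, -0.1824, 0.0635]
eef_rot: [[0.493, 0.87, 0.001], [0.87, -0.493, -0.0], [0.0, 0.001, -1.0]]
contact_force: [-0.6, -0.4, -2.3]
finger_gap: 0.0192
gripper_force: 60.0
```

Scaled: 0.002 m is 0.008, 0.001 m is 0.004.

Emit:
send_rows --moves '[[0,[0,0,0.004],[0,0,0]],[0,[0,0,0.004],[0,0,0]],[0,[0,0,0.008],[0,0,0]],[0,[0,0,0.008],[0,0,0]],[0,[0,0,0.008],[0,0,0]]]'

```text
clock: 11.9
position: [0.6028, -0.1824, 0.0615]
eef_rot: [[0.493, 0.87, 0.001], [0.87, -0.493, -0.0], [0.0, 0.001, -1.0]]
contact_force: [-0.4, 0.5, -2.8]
finger_gap: 0.0194
gripper_force: 60.0
```

Emit:
send_rows --moves '[[0,[0,0,0.002],[0,0,0]],[0,[0,0,0.004],[0,0,0]],[0,[0,0,0.006],[0,0,0]],[0,[0,0,0.006],[0,0,0]],[0,[0,0,0.006],[0,0,0]]]'

```text
clock: 12.4
position: [0.6029, -0.1826, 0.0611]
eef_rot: [[0.493, 0.87, 0.002], [0.87, -0.493, -0.001], [0.0, 0.002, -1.0]]
contact_force: [-3.5, 0.9, 6.0]
finger_gap: 0.0191
gripper_force: 61.2
```

Scaled: -0.0005 m is -0.002.

Emit:
send_rows --moves '[[0,[0,0,-0.002],[0,0,0]],[0.9,[0,0,-0.002],[0,0,0]],[0.9,[0,0,-0.002],[0,0,0]],[0.9,[0,0,-0.002],[0,0,0]],[0.9,[0,0,-0.002],[0,0,0]]]'

```text
clock: 12.9
position: [0.6029, -0.1823, 0.0603]
eef_rot: [[0.493, 0.87, 0.001], [0.87, -0.493, -0.0], [0.0, 0.001, -1.0]]
contact_force: [-0.1, 0.1, 0.7]
finger_gap: 0.0762
gripper_force: 0.0
```

Scaled: -0.19 m is -0.76, -0.14 m is -0.56.

Emit:
send_rows --moves '[[0.9,[0,0,-0.04],[0,0,0]],[0.9,[0,0,-0.16],[0,0,0]],[0.9,[0,0,-0.36],[0,0,0]],[0.9,[0,0,-0.56],[0,0,0]],[0.9,[0,0,-0.76],[0,0,0]]]'

```text
clock: 13.4
position: [0.6023, -0.1822, 0.2534]
eef_rot: [[0.493, 0.87, 0.002], [0.87, -0.493, -0.001], [0.0, 0.002, -1.0]]
contact_force: [1.5, -1.1, 0.6]
finger_gap: 0.0766
gripper_force: 0.0
```

Run:
```python
from h import *
from station import manip
s=manip.observe();print(s["clock"],s["position"])
r=manip.get_image("wrist");cv2.imwrite("pics/tray2.png",cv2.resize(r["color"][...,::-1],(420,315)))
TK=np.c_[V[:,1],V[:,0],-V[:,2]]
plan(s,[((.54,-.05,.33),s["eef_rot"]),(K+.12*a,TK)])
```

```text
13.4 [ 0.6022978  -0.18217791  0.25341616]
SHIFT [0.0843, -0.1192, -0.0768] TURN [0.0, 0.0, 0.0]
--
SHIFT [0.1406, -0.0881, 0.0376] TURN [-0.258, 0.0476, -0.1776]
SHIFT [0.1533, -0.0698, 0.0241] TURN [-0.258, 0.0476, -0.1776]
--
```

View pics/tray2.png

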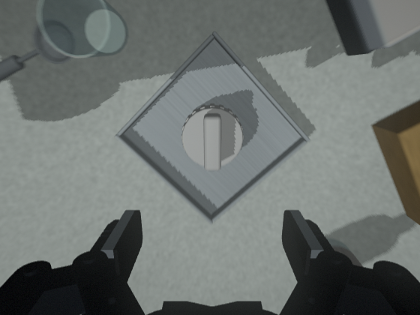

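Scaled: -0.119 m is -0.476, 0.084 m is 0.336.

Emit:
send_rows --moves '[[0.6,[0.06,-0.088,-0.12],[0,0,0]],[0.6,[0.14,-0.2,-0.2],[0,0,0]],[0.6,[0.24,-0.32,-0.28],[0,0,0]],[0.6,[0.336,-0.476,-0.308],[0,0,0]],[0.6,[0.336,-0.476,-0.308],[0,0,0]]]'

```text
clock: 13.95
position: [0.5391, -0.0467, 0.3318]
eef_rot: [[0.489, 0.872, 0.007], [0.872, -0.489, 0.0], [0.004, 0.006, -1.0]]
contact_force: [-0.0, -0.2, -0.4]
finger_gap: 0.0513
gripper_force: 0.0
```

Scaled: 0.141 m is 0.564, 0.12 m is 0.48, -0.258 rad is -0.1642.

Emit:
send_rows --moves '[[0.6,[0.12,-0.076,0.032],[-0.035,0.0064,-0.0242]],[0.6,[0.24,-0.152,0.064],[-0.07,0.0127,-0.0484]],[0.6,[0.36,-0.224,0.096],[-0.105,0.0191,-0.0726]],[0.6,[0.48,-0.3,0.128],[-0.1401,0.0255,-0.0968]],[0.6,[0.564,-0.352,0.152],[-0.1642,0.0306,-0.1133]]]'

```text
clock: 14.45
position: [0.533, 0.1172, 0.2893]
eef_rot: [[0.325, 0.911, 0.255], [0.945, -0.32, -0.062], [0.025, 0.261, -0.965]]
contact_force: [0.0, 0.1, -0.5]
finger_gap: 0.0512
gripper_force: 0.0
```

Scaled: 0.153 m is 0.612, 0.13 m is 0.52, -0.258 rad is -0.1642.

Emit:
send_rows --moves '[[0.6,[0.132,-0.06,0.02],[-0.035,0.0064,-0.0242]],[0.6,[0.264,-0.12,0.04],[-0.07,0.0127,-0.0484]],[0.6,[0.4,-0.18,0.064],[-0.105,0.0191,-0.0726]],[0.6,[0.52,-0.24,0.08],[-0.1401,0.0255,-0.0968]],[0.6,[0.612,-0.28,0.096],[-0.1642,0.0306,-0.1133]]]'

```text
clock: 14.95
position: [0.5253, 0.2829, 0.2514]
eef_rot: [[0.148, 0.856, 0.496], [0.989, -0.128, -0.074], [0.0, 0.501, -0.865]]
contact_force: [1.0, 0.6, 0.1]
finger_gap: 0.0511
gripper_force: 0.0
```

```bash
cat >> h.py <<'E'
TK=np.c_[V[:,1],V[:,0],-V[:,2]]
E
python3 - <<'E'
from h import *
from station import manip
s=manip.observe();print(s["clock"],s["position"],s["joint_pos"].round(2))
r=manip.get_image("wrist");pickle.dump((s,r),open("w4.pkl","wb"));c=r["color"][...,::-1].copy();cv2.imwrite("pics/k1.png",c)
t=manip.get_image("top")
print("pred",proj(r,K),proj(r,K+.016*a),proj(r,O+.095*a))
def dark(im,c,h=45):
    u,v=c.astype(int);x0,y0=max(u-h,0),max(v-h,0);w=im[y0:v+h,x0:u+h].max(2)<60
    n,l,st,ce=cv2.connectedComponentsWithStats(w.astype(np.uint8));
    return [(st[i,4],(ce[i]+[x0,y0]).round(1)) for i in range(1,n) if st[i,4]>25]
print(dark(r["color"],proj(r,K)))
d=pickle.load(open("im0.pkl","rb"));s2,r2=pickle.load(open("w2.pkl","rb"));_,r1=pickle.load(open("w1.pkl","rb"))
for n,q in(("top",d["top"]),("scene",d["scene"]),("w2",r2),("w1",r1)):print(n,proj(q,K),dark(q["color"],proj(q,K),25))
plan(s,[(K+.05*a,TK)])
E
```

```text
14.95 [0.52526117 0.28286652 0.25137893] [ 0.63 -0.25  1.62 -0.36  1.38  0.77]
pred [285.92921441 218.55971945] [286.17401506 226.35973091] [285.53703816 329.96190417]
[(np.int32(1197), array([283.3, 218.1])), (np.int32(49), array([302.2, 250.4]))]
top [175.66014895 193.86618038] [(np.int32(78), array([175.5, 194.3]))]
scene [361.83853583 243.73760096] [(np.int32(81), array([362.6, 242.7]))]
w2 [191.7522292  186.19912492] [(np.int32(767), array([189.6, 189.3]))]
w1 [ 2.49723611 64.32923263] [(np.int32(557), array([ 8.4, 67. ]))]
SHIFT [-0.0014, 0.002, 0.0675] TURN [0.0011, -0.0023, 0.003]
--
```

View pics/k1.png

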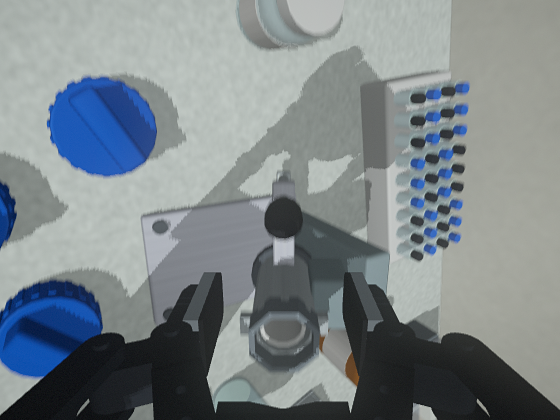

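The knob's dark blob at (283,218) matches the predicted (286,219), and the bare vessel mouth with the liner inside is at (284,330). Approach along the axis.

Scaled: 0.067 m is 0.268, 0.06 m is 0.24, 0.003 rad is 0.0019.

Emit:
send_rows --moves '[[0.6,[-0.004,0.004,0.12],[0,0,0.0019]],[0.6,[-0.004,0.004,0.24],[0,0,0.0019]],[0.6,[-0.004,0.004,0.268],[0,0,0.0019]],[0.6,[-0.004,0.004,0.268],[0,0,0.0019]],[0.6,[-0.004,0.004,0.268],[0,0,0.0019]]]'

```text
clock: 15.55
position: [0.5601, 0.2746, 0.1961]
eef_rot: [[0.154, 0.855, 0.495], [0.988, -0.135, -0.074], [0.003, 0.501, -0.866]]
contact_force: [0.0, 0.5, 0.1]
finger_gap: 0.0511
gripper_force: 0.0
```

Run:
```python
from h import *
from station import manip
s=manip.observe();plan(s,[(K+.002*a,TK)])
```

```text
SHIFT [0.0015, -0.0012, 0.0498] TURN [0.0007, -0.0015, -0.004]
--
```

Scaled: 0.049 m is 0.196, 0.042 m is 0.168.

Emit:
send_rows --moves '[[0.6,[0.004,-0.004,0.06],[0,0,0]],[0.6,[0.004,-0.004,0.12],[0,0,0]],[0.6,[0.004,-0.004,0.168],[0,0,0]],[0.6,[0.004,-0.004,0.196],[0,0,0]],[0.6,[0.004,-0.004,0.196],[0,0,0]]]'

```text
clock: 16.05
position: [0.583, 0.2718, 0.149]
eef_rot: [[0.154, 0.857, 0.491], [0.988, -0.133, -0.076], [0.0, 0.497, -0.868]]
contact_force: [0.7, -0.3, 0.6]
finger_gap: 0.051
gripper_force: 0.0
```

Emit:
send_rows --moves '[[0,[0,0,0],[0,0,0]],[0,[0,0,0],[0,0,0]],[0,[0,0,0],[0,0,0]],[0,[0,0,0],[0,0,0]],[0,[0,0,0],[0,0,0]]]'

```text
clock: 16.55
position: [0.5832, 0.2727, 0.1521]
eef_rot: [[0.153, 0.856, 0.495], [0.988, -0.134, -0.074], [0.003, 0.5, -0.866]]
contact_force: [-2.9, 0.7, 1.7]
finger_gap: 0.0243
gripper_force: 58.9
```

```bash
sed -i 's/^s=manip.observe();M/s=manip.observe();print("K",(V.T@(s["position"]-K)).round(4));M/' st.py; python3 st.py
```

```text
K [-0.0009  0.      0.0021]
[ 0.1 -0.1 89.8] [-0.0009  0.078  -0.0544] [-1.7  0.3  3. ] [ 0.06  0.48 -0.02] [ 0.54 -0.11  1.68 -0.35  1.18  0.77]
```

Scaled: -0.02 m is -0.08, -0.016 m is -0.064.

Emit:
send_rows --moves '[[0,[0,0,-0.016],[0,0,0]],[0,[0,0,-0.032],[0,0,0]],[0,[0,0,-0.048],[0,0,0]],[0,[0,0,-0.064],[0,0,0]],[0,[0,0,-0.08],[0,0,0]]]'

```text
clock: 17.05
position: [0.5731, 0.2735, 0.1677]
eef_rot: [[0.153, 0.856, 0.493], [0.988, -0.133, -0.076], [0.001, 0.499, -0.867]]
contact_force: [4.8, -0.0, -6.4]
finger_gap: 0.0238
gripper_force: 59.2
```

Scaled: -0.018 m is -0.072, -0.016 m is -0.064.

Emit:
send_rows --moves '[[0,[0,0,-0.016],[0,0,0]],[0,[0,0,-0.032],[0,0,0]],[0,[0,0,-0.048],[0,0,0]],[0,[0,0,-0.064],[0,0,0]],[0,[0,0,-0.072],[0,0,0]]]'

```text
clock: 17.55
position: [0.5641, 0.2753, 0.1846]
eef_rot: [[0.153, 0.856, 0.494], [0.988, -0.134, -0.075], [0.002, 0.499, -0.866]]
contact_force: [3.6, -0.7, -7.3]
finger_gap: 0.0237
gripper_force: 59.2
```

```bash
python3 st.py
```

```text
K [-0.0012 -0.0003  0.0399]
[ 0.1 -0.  89.8] [-0.0012  0.0777 -0.0166] [-0.4 -0.2 -8.2] [0.04 0.33 0.01] [ 0.57 -0.16  1.67 -0.35  1.25  0.77]
```

Scaled: -0.004 m is -0.016, -0.002 m is -0.008.

Emit:
send_rows --moves '[[0,[0,0,-0.004],[0,0,0]],[0,[0,0,-0.008],[0,0,0]],[0,[0,0,-0.012],[0,0,0]],[0,[0,0,-0.016],[0,0,0]],[0,[0,0,-0.016],[0,0,0]]]'

```text
clock: 18.05
position: [0.5624, 0.2753, 0.187]
eef_rot: [[0.153, 0.856, 0.493], [0.988, -0.134, -0.075], [0.001, 0.499, -0.867]]
contact_force: [5.0, -0.6, -8.3]
finger_gap: 0.0243
gripper_force: 59.7
```

```bash
python3 st.py
```

```text
K [-0.0015 -0.0005  0.0429]
[ 0.1  0.  89.9] [-0.0015  0.0775 -0.0136] [ 0.2  0.2 -9.7] [0.01 0.21 0.05] [ 0.57 -0.17  1.67 -0.35  1.25  0.77]
```

Not clearly at the stop yet, so pull a little more.

Scaled: -0.002 m is -0.008, -0.001 m is -0.004.

Emit:
send_rows --moves '[[0,[0,0,-0.004],[0,0,0]],[0,[0,0,-0.008],[0,0,0]],[0,[0,0,-0.008],[0,0,0]],[0,[0,0,-0.008],[0,0,0]],[0,[0,0,-0.008],[0,0,0]]]'

```text
clock: 18.55
position: [0.5615, 0.275, 0.1871]
eef_rot: [[0.154, 0.857, 0.492], [0.988, -0.133, -0.077], [-0.0, 0.498, -0.867]]
contact_force: [10.1, -1.7, -14.0]
finger_gap: 0.0237
gripper_force: 60.0
```

```bash
python3 st.py
```

```text
K [-0.0021 -0.001   0.0433]
[ 0.1  0.2 89.9] [-0.0021  0.077  -0.0132] [  1.9  -0.2 -17.3] [ 0.09 -0.14  0.1 ] [ 0.57 -0.17  1.67 -0.36  1.25  0.77]
```

The force rose to 17 N with no further travel, so the rod is at its stop. Let go and retreat.

Emit:
send_rows --moves '[[0.6,[0,0,0],[0,0,0]],[0.6,[0,0,0],[0,0,0]],[0.6,[0,0,0],[0,0,0]],[0.6,[0,0,0],[0,0,0]],[0.6,[0,0,0],[0,0,0]]]'

```text
clock: 19.05
position: [0.5615, 0.276, 0.1904]
eef_rot: [[0.153, 0.855, 0.495], [0.988, -0.134, -0.074], [0.003, 0.5, -0.866]]
contact_force: [-0.6, -0.8, -0.1]
finger_gap: 0.0515
gripper_force: 0.0
```

Scaled: -0.11 m is -0.44, -0.09 m is -0.36.

Emit:
send_rows --moves '[[0.6,[0,0,-0.04],[0,0,0]],[0.6,[0,0,-0.12],[0,0,0]],[0.6,[0,0,-0.24],[0,0,0]],[0.6,[0,0,-0.36],[0,0,0]],[0.6,[0,0,-0.44],[0,0,0]]]'

```text
clock: 19.55
position: [0.5063, 0.2843, 0.2884]
eef_rot: [[0.153, 0.855, 0.496], [0.988, -0.135, -0.072], [0.005, 0.502, -0.865]]
contact_force: [0.4, 0.4, -0.3]
finger_gap: 0.0512
gripper_force: 0.0
```

Run:
```python
from h import *
from station import manip
s=manip.observe();print(s["clock"],s["position"],s["contact_force"])
r=manip.get_image("wrist");q=manip.get_image("scene")
c=np.zeros((420,800,3),np.uint8);c[:,:560]=r["color"][...,::-1];c[:240,560:]=cv2.resize(q["color"][195:295,295:395,::-1],(240,240));c[240:,560:]=cv2.resize(q["color"][190:265,170:270,::-1],(240,180));cv2.imwrite("pics/end.png",c)
print("knob up",proj(r,K+.04*a),proj(r,K),"liner top",proj(r,O+.131*a),"scene",proj(q,K+.04*a),proj(q,K))
```

```text
19.55 [0.50633595 0.28427293 0.28838757] [ 0.40227596  0.36018512 -0.32426697]
knob up [282.71951874 216.06089076] [282.59510148 200.54026977] liner top [283.14741011 323.88224888] scene [367.15073891 231.25578024] [361.83853583 243.73760096]
```

View pics/end.png

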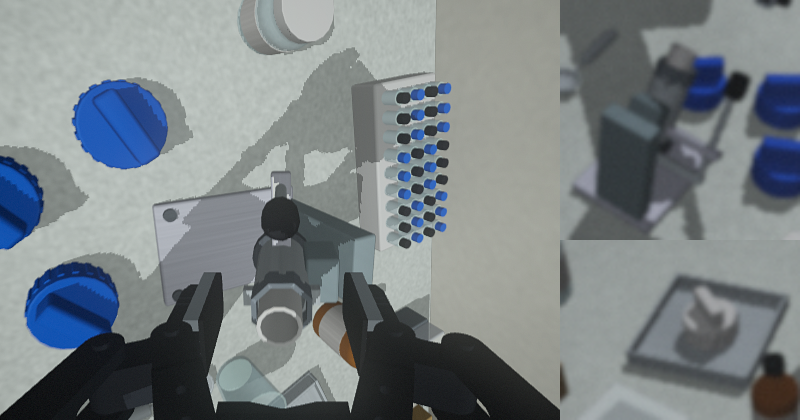

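The knob at (280,217) matches the fully-up prediction of (283,216). The liner stands out of the vessel at (280,322), the cap is upright in the tray, and the beaker, amber bottle and jar in view look undisturbed.

```bash
python3 -c "
from station import manip
print(manip.hand_in())"
```

```text
the job is handed in; nothing more can be done
None
```

The job is handed in at about 20 s on the robot's clock: the cap stands upright in the tray, the knob is at its upper stop with the liner raised, and the gripper has let go and is clear; the beaker, jar and bottles were not touched. The hand-in call returned no verdict.

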